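# Unclamp the capsule filler and hover its top plate over the guide pins

### The arm

A 6-joint arm with a two-finger parallel gripper is mounted at the origin on the work surface. World frame = base frame: x ahead of the robot, y to its left, z up, the work surface at z = 0. Lengths are in m, angles in rad, forces in N, time in s.
With the tool pointing down it reaches from about 0.375 to 0.9 m from the base axis. Payload 3.1 kg.
Tool frame: the origin (TCP) lies at the centre of the arm's flange, where the gripper is bolted on; the fingertips stand tip_reach ahead of it and the grasp point (between the pads) lies 164 mm ahead of it (tip_reach is the distance from the TCP to the fingertips, in m); z points along the fingers, y is the direction in which the jaws open and shut (so a half turn about z gives the same grasp; the last joint's range is limited). The gripper opens to 87 mm and grips with 3 to 60 N. Pads are 19 mm wide; open, the fingers measure 117 mm over their backs; the gripper's body (75 mm by 190 mm) begins 51 mm behind the grasp point.
Start: joints at [-1.522, 0.527, 1.433, -0, 1.181, -0.178], TCP at [0.141, -0.609, 0.405] pointing down, gripper open.
Joint ranges: [-3.08, 3.08], [-0.75, 2.2], [0.22, 2.44], [-1.43, 4.57], [0, 2.65], [-2.85, 2.85]. Speed limits (rad/s): [2.79, 2.79, 3.14, 3.14, 3.14, 3.14].

### API

Orientations are given as a unit quaternion [x, y, z, w].
In Python, from rig import get_obs, camera, hand_in, tip_reach gives the robot as it stands. The module is installed in compiled form; this text tells all that it offers.
- The arm moves only by the tool servo_tool, never from a script. Its argument "steps" is one flat list of numbers, 5 for each row, row after row: the finger opening in m, from 0 to 0.087, then the shift along the tool's x, y, z in m, then the turn about the tool's z in rad. A call has 1 to 12 rows; each row is the pose to reach, as a shift and turn from the pose commanded when the call began, along the tool's axes at that moment; what a row does not reach only later rows make up. A row lasts 1/8 s, in which the tool goes at most 62.5 mm and 10.7 degrees, less where a joint would pass 70% of its speed; a pose out of reach is approached as far as the arm can. A call with a gripper value outside its range is refused whole. The fingers move at their own pace and stop on an object; "force" is the grip in N (left out, the last holds). Time passes only in rows, so rows that repeat a pose let the fingers close. It gives the time, the measured TCP pose, the force and the opening at its end, in the units of the state.
- get_obs(): the state, without advancing time (a new reading comes with each control period).
- camera(name): name is "side" or "top" or "wrist"; returns a dict with "pixels" (384x512x3 uint8, blue, green, red), "vertical_fov" (degrees; the focal length in pixels is half the picture's height over the tangent of half this angle, whatever the lens; pixels are square), "cx", "cy" (the principal point, pixels), "D" ([k1, k2, p1, p2, k3] as OpenCV has them; the pictures are not rectified), "T" (4x4, takes a point from camera to world coordinates). Camera axes: x right, y up, looking along -z (the intrinsics and any distortion apply to the point x, -y, -z); pixel columns grow to the right and rows downward; lengths in m; the calibration is good to about 2 mm. A picture is of the moment at which its call begins. There is no depth.
- hand_in(): hands the job in, once; it reports no verdict.
The state is a dict: "time": time; "q": joint angles; "joint_velocities": joint speeds; "joint_torque": joint torques, N m; "position": TCP position; "tool_rot": TCP orientation; "ft_force": force on the tool from outside, world axes, zero at the start; "moment": the same for the moment, N m; "grip_width": finger opening in m.
Only numpy, scipy, OpenCV 4.12 (cv2) and the standard library are available. Lean on these libraries where they do the work, as an engineer would, in place of code of your own. Each camera call takes 0.05 s, during which the arm holds its last target.

### The job

Take the T-key out of its stand, push it down into the slotted lock of the capsule filler's clamp and turn it clockwise to its stop so the clamp arm swings clear of the bed; leave the key standing in the lock. Then lift the white top plate by its handle, carry it over the things on the bench without shifting or tipping any of them, and finish while still holding it still and level over the filler, its two end holes centred over the two guide pins and its underside about 1 cm above the pin tips. It must never touch the filler, and it is not put down or let go: the program ends with the plate in the grip.

Things in the scene. Friction and masses are not known exactly. Their poses are not given: they have to be found in the camera images.
- key_grip (a point): T-key: black handle bar 46 long (its x), 14 thick (its y), 26 high, this point at the bar's centre. Below it a steel stem 12 across, a collar 22 across (20 to 26 mm below this point), then a flat steel blade 16 wide (x) by 6 thick (y) whose tip is 60 mm below this point. It stands upright at the start, blade 25 mm deep in the slot of a grey stand block 60 x 50 x 45 high, this point 80 mm above the table. 60 g. A half turn of the key fits as well.
- key_stand: fixed grey block 60 (x) by 50 (y), 45 high, with the slot that holds the key upright; its place changes; origin at the centre of its underside
- clamp_slot (a point): centre of the mouth of the slot in the top of the clamp's steel cylinder knob (45 across), 53 mm above the table. The slot is 18.5 long (x) by 8.5 wide (y), 25 deep, chamfered 2, and turns with the knob; this point's x axis runs along the slot. With the key fully in, key_grip is 35 mm above this point. z is the turning axis, up.
- clamp (a joint): angle of the clamp knob, rad: 0 to 1.25 at its stop, growing clockwise seen from above; starts between 0 and 0.2 with its arm (steel bar reaching 77 from the axis, 16 wide, top 47 above the table) over the filler's bed; friction about 0.06 N m, stays where it is left. Because the key has play in the slot (about 0.15 rad), the key turns a little farther than the knob.
- filler: capsule filler, fixed to the bench: aluminium base 160 (x) by 104 (y), white bed 150 by 96 with its top 35 above the table and a grid of small grey dots. Origin at the centre of its underside. The knob's axis is 105 mm from the origin along its -y.
- pin0 (a point): tip of the steel guide pin at the -x end of the bed: pin 8 across, stands 25 above the bed, tip 60 above the table
- pin1 (a point): tip of the guide pin at the +x end of the bed, the same size; 110 mm from pin0
- plate: white top plate 146 (x) by 84 (y), 10 thick, with a grid of grey dots, a steel handle bar on two posts and a round 18 mm hole at 55 mm either side of the centre along x; 150 to 310 g. Lies flat on the table. Origin at the centre of its underside.
- plate_handle (a point): centre of the plate's handle bar, 38 mm above the plate's underside: bar 66 long (x), 14 wide (y), 14 high; 21 mm free under it; posts at 26 mm either side. The plate balances here.
- plate_hole0 (a point): centre of the hole at the plate's -x end, at the level of the underside
- plate_hole1 (a point): centre of the hole at the plate's +x end, at the level of the underside. Either hole may go over either pin.
- tablet: black tablet on a black stand, 245 long (body x) by 100 deep (body y), 160 high, between the plate's side of the table and the filler; origin at the centre of its underside (sizes in mm)
- jar: amber jar with black cap, 64 across, 105 high; origin at the centre of its underside (sizes in mm)
- beaker: glass beaker, 64 across, 85 high; origin at the centre of its underside (sizes in mm)
- tape: black tape dispenser, 130 by 55, 73 high; origin at the centre of its underside (sizes in mm)
- spare: spare white capsule board without handle, 150 by 100, 20 thick; not needed; origin at the centre of its underside (sizes in mm)
- spatula: steel spatula 170 long lying flat; not needed (sizes in mm)
There are look-alikes about, which are no part of the job. Of the things like the part that bears key_grip, leave any that is pink; of the rest the larger one is meant.

How it is judged:
By the outcome, as a careful person would: the job done as asked, in the order asked, and still so for the second after the job is handed in, while the arm keeps its last pose, push and grip.
It also fails if it takes over 72 s, if anything falls off the work surface, if the arm or the gripper's body presses on something with over 40 N, if the wrist force passes 120 N, or if a joint passes its speed limit or range.

## Working session

There is one attempt and no reset: what is moved stays moved. The work goes in short steps, Python scripts to look and compute and a tool call to move; the robot and the scene stay as the last step left them, time stands still between calls to the robot, and variables do not carry over. Pictures are saved under pics/ and viewed, and the job is handed in when it is done.

Besides the shell and the picture viewer there is one more tool, called after "Call:" as name(argument=value, ...), one argument or row to a line, values as JSON. servo_tool: Moves the arm, as the interface text tells. Its arguments: {"type":"object","properties":{"steps":{"type":"array"},"force":{"type":"number"}},"required":["steps"]}

```bash
mkdir -p pics; ls
cat > h.py <<'E'
import numpy as np, cv2
from rig import get_obs, camera, hand_in, tip_reach
def cap(name,fn):
    c=camera(name); cv2.imwrite('pics/'+fn+'.png',c['pixels']); np.save('pics/'+fn+'.npy',c,allow_pickle=True); return c
def load(fn): return np.load('pics/'+fn+'.npy',allow_pickle=True).item()
def KD(c):
    f=192/np.tan(np.radians(c['vertical_fov'])/2)
    return np.array([[f,0,c['cx']],[0,f,c['cy']],[0,0,1.]]),np.array(c['D'],float)
def ray(c,uv):
    K,D=KD(c); p=cv2.undistortPoints(np.array(uv,float).reshape(-1,1,2),K,D).reshape(-1,2)
    d=np.c_[p[:,0],-p[:,1],-np.ones(len(p))]
    T=np.array(c['T']); return T[:3,3],d@T[:3,:3].T
def onz(c,uv,z):
    o,d=ray(c,uv); return o+d*((z-o[2])/d[:,2])[:,None]
def proj(c,P):
    K,D=KD(c);T=np.array(c['T']);q=(np.atleast_2d(P)-T[:3,3])@T[:3,:3]
    q=q*[1,-1,-1]
    return cv2.projectPoints(q.reshape(-1,1,3),np.zeros(3),np.zeros(3),K,D)[0].reshape(-1,2)
E
python3 - <<'E'
from h import *
for n in ['side','top','wrist']:
    c=cap(n,n+'0'); print(n,c['vertical_fov'],c['cx'],c['cy'],c['D'],np.round(c['T'],3).tolist())
print(get_obs(),tip_reach)
E
```

```text
pics
side 43.7045704719079 249.2202104219998 184.85372886375194 [-0.1011428  0.         0.         0.         0.       ] [[-0.881, 0.249, -0.402, 0.08], [-0.472, -0.416, 0.777, 0.881], [0.026, 0.874, 0.485, 0.642], [0.0, 0.0, 0.0, 1.0]]
top 48.65162894880876 255.08051939289768 188.54657062917425 [-0.05727609  0.          0.          0.          0.        ] [[0.017, 0.992, -0.123, 0.407], [-1.0, 0.016, -0.005, 0.014], [-0.003, 0.124, 0.992, 1.311], [0.0, 0.0, 0.0, 1.0]]
wrist 64.3952596719456 257.1076106475711 191.77021804199512 [-0.08273637  0.          0.          0.          0.        ] [[0.225, 0.933, 0.282, 0.219], [-0.974, 0.216, 0.062, -0.59], [-0.003, -0.289, 0.957, 0.384], [0.0, 0.0, 0.0, 1.0]]
{'time': 0.15, 'q': array([-1.52250790e+00,  5.28253053e-01,  1.43360536e+00,  1.89267806e-05,
        1.18141782e+00, -1.78493707e-01]), 'joint_velocities': array([-1.21145040e-03, -3.56141174e-03, -4.05391681e-03,  2.54971024e-05,
        8.82824407e-04, -8.10663055e-05]), 'joint_torque': array([ 7.66121229e-04, -4.40430450e+01, -1.76842815e+01,  6.33457233e-02,
        5.52270364e-02, -9.69387224e-05]), 'position': array([ 0.14054878, -0.60872162,  0.40399676]), 'tool_rot': array([ 9.93578173e-01,  1.13144620e-01,  6.34972971e-05, -8.39434433e-04]), 'ft_force': array([-0.64484918, -0.25882575, -0.43735532]), 'moment': array([0.00641277, 0.00527155, 0.02672706]), 'grip_width': 0.08682709488423795} 0.1822
```

View pics/top0.png

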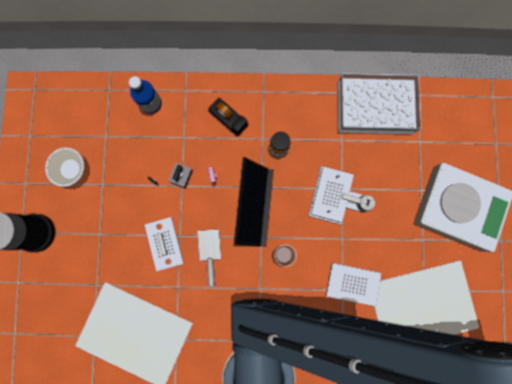

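View pics/side0.png

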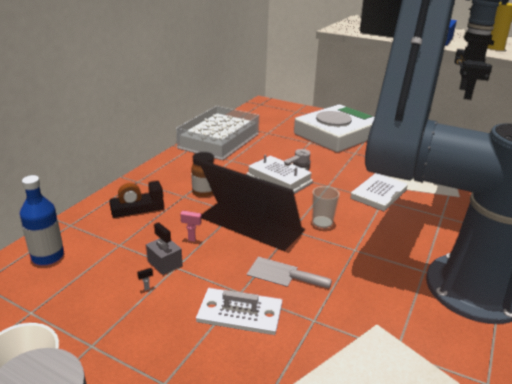

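View pics/wrist0.png

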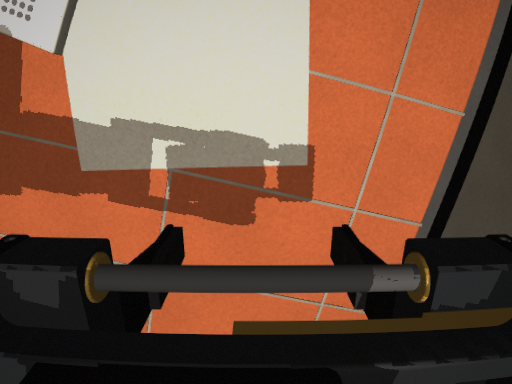

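The top view shows the black key in its grey stand at (181,174), with a small black look-alike at (153,181) and a pink one at (213,176). The plate is at (163,244), the filler at (331,194) and the knob at (367,203). Next I'll zoom in and measure.

Run:
```python
from h import *
c=load('top0');i=c['pixels']
a=cv2.resize(i[140:290,130:230],None,fx=5,fy=4.0*1.25/1,interpolation=cv2.INTER_CUBIC)
a=cv2.resize(i[145:265,135:215+15],None,fx=5,fy=5,interpolation=cv2.INTER_CUBIC)
cv2.imwrite('pics/za.png',a)
cv2.imwrite('pics/zb.png',cv2.resize(i[155:235,295:390],None,fx=7,fy=7,interpolation=cv2.INTER_CUBIC))
for n,uv,z in [('key',(181,170),.08),('stand',(181,176),.045),('plate',(163,244),.01),('filler',(331,194),.035),('knob',(367,203),.053),('tablet',(253,202),.1),('beaker',(284,255),.085),('jar',(280,140),.105)]:
    print(n,onz(c,[uv],z).round(3))
```

```text
key [[0.611 0.239 0.08 ]]
stand [[0.599 0.245 0.045]]
plate [[0.394 0.298 0.01 ]]
filler [[ 0.553 -0.21   0.035]]
knob [[ 0.525 -0.314  0.053]]
tablet [[0.519 0.025 0.1  ]]
beaker [[ 0.369 -0.066  0.085]]
jar [[ 0.7   -0.05   0.105]]
```

View pics/za.png

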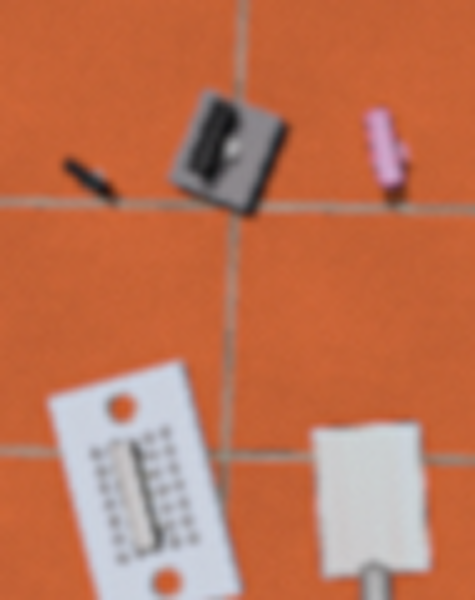

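View pics/zb.png

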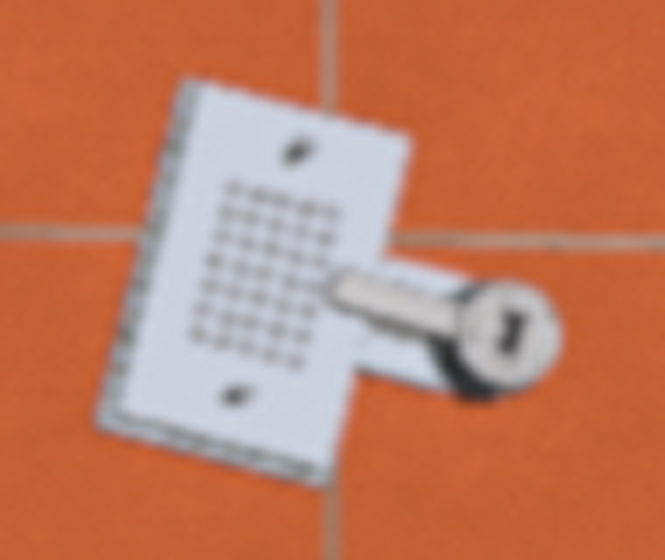

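Call:
servo_tool(
  steps=[0.087,0.48,-0.543,0,-1.92,0.087,0.48,-0.543,0,-1.92,0.087,0.48,-0.543,0,-1.92,0.087,0.48,-0.543,0,-1.92,0.087,0.48,-0.543,0,-1.92,0.087,0.48,-0.543,0,-1.92,0.087,0.48,-0.543,0,-1.92,0.087,0.48,-0.543,0,-1.92,0.087,0.48,-0.543,0,-1.92,0.087,0.48,-0.543,0,-1.92,0.087,0.48,-0.543,0,-1.92,0.087,0.48,-0.543,0,-1.92],
)

```text
time: 1.65
position: [0.4869, 0.0307, 0.4047]
tool_rot: [0.476, 0.88, 0.0, 0.0]
ft_force: [-0.6, -0.2, 0.0]
grip_width: 0.087
```

Call:
servo_tool(
  steps=[0.087,0.113,0.209,0,-0.64,0.087,0.113,0.209,0,-0.64,0.087,0.113,0.209,0,-0.64,0.087,0.113,0.209,0,-0.64,0.087,0.113,0.209,0,-0.64,0.087,0.113,0.209,0,-0.64],
)

```text
time: 2.4
position: [0.5993, 0.2364, 0.404]
tool_rot: [0.176, 0.984, -0.001, -0.001]
ft_force: [0.4, 0.5, -0.5]
grip_width: 0.0871
```

Run:
```python
from h import *
c=cap('wrist','w1'); c2=cap('top','t1'); o=get_obs(); print(o['time'],o['position'],o['tool_rot'],o['q'].round(3))
```

```text
2.5 [0.59931193 0.23545591 0.40449591] [ 1.77203874e-01  9.84173788e-01 -4.84856532e-04 -7.11354969e-04] [ 0.201  0.554  1.382 -0.     1.207 -1.013]
```

View pics/w1.png

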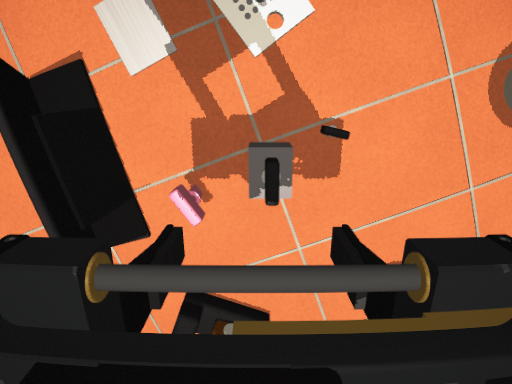

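Key bar is at about (272,182) on the grey stand in the wrist view, with the pink key at (187,204) and the small one at (335,131). Zooming in to measure.

Run:
```python
from h import *
c=load('w1');i=c['pixels']
cv2.imwrite('pics/zc.png',cv2.resize(i[130:215,230:310],None,fx=7,fy=7,interpolation=cv2.INTER_CUBIC))
r=i[130:215,235:310]; g=r.max(2)
for v in (45,):
  m=((g<v)).astype(np.uint8)
  n,l,s,ce=cv2.connectedComponentsWithStats(m)
  for k in range(1,n):
    if s[k,4]>60:
      ys,xs=np.where(l==k); print(v,s[k],ce[k]+[235,130],cv2.minAreaRect(np.c_[xs+235,ys+130].astype(np.float32)))
```

```text
45 [ 30  28  14  47 593] [271.5227656  179.65935919] ((271.5, 181.0), (46.0, 13.0), 90.0)
```

View pics/zc.png

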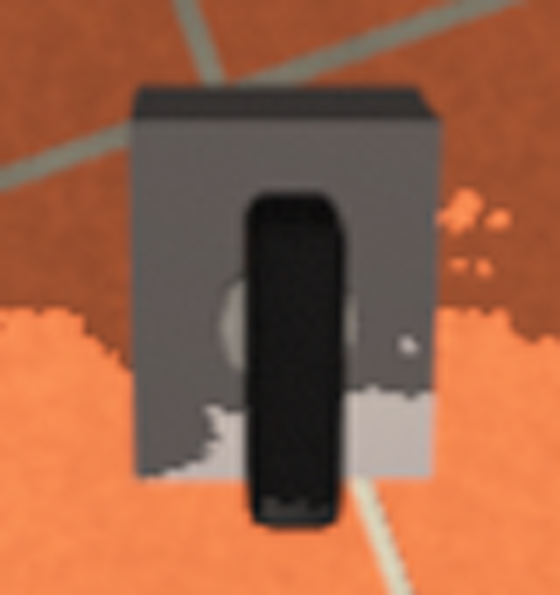

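Run:
```python
from h import *
c=load('w1');o=np.array([.5993,.2355])
P=lambda x,y:(x/7+230-.43,y/7+130-.43)
for z in (.093,.067): print(z,onz(c,[P(294,193),P(295,525)],z))
A=onz(c,[P(294,200),P(295,525)],.093);d=(A[0]-A[1])[:2];print('yaw',np.arctan2(d[1],d[0]))
cen=A[1][:2]+d/np.linalg.norm(d)*.023;print('cen',cen)
S=onz(c,[P(133,120),P(440,120),P(432,480),P(137,480)],.045);print(S, S.mean(0))
for a,b in((3,0),(2,1)):
  e=S[b]-S[a];print(np.arctan2(e[1],e[0]),np.linalg.norm(e))
e=S[1]-S[0];print(np.arctan2(e[1],e[0])-np.pi/2,np.linalg.norm(e))
yaw=2.785;q=cen-o;print('tool',q@[np.cos(yaw),np.sin(yaw)],q@[np.sin(yaw),-np.cos(yaw)])
```

```text
0.093 [[0.57978726 0.25910955 0.093     ]
 [0.6254851  0.24304357 0.093     ]]
0.067 [[0.58459844 0.25863198 0.067     ]
 [0.63437302 0.24113274 0.067     ]]
yaw 2.803593786512822
cen [0.60378643 0.25067037]
[[0.56869149 0.23811911 0.045     ]
 [0.58561631 0.28403019 0.045     ]
 [0.64235259 0.26367111 0.045     ]
 [0.62524156 0.21740808 0.045     ]] [0.60547549 0.25080712 0.045     ]
2.7905220739683276 0.06022339989566359
2.797066952484697 0.060278498425822294
-0.35318622998533145 0.04893135321962123
tool 0.0010915229510245648 0.01578216762667475
```

Call:
servo_tool(
  steps=[0.05,0,0.016,0.06,-0.01,0.05,0,0.016,0.1,-0.01,0.05,0,0.016,0.13,-0.01,0.05,0,0.016,0.15,-0.01,0.05,0,0.016,0.16,-0.01,0.05,0,0.016,0.16,-0.01,0.05,0,0.016,0.16,-0.01],
  force=40,
)

```text
time: 3.38
position: [0.606, 0.2517, 0.2461]
tool_rot: [0.172, 0.985, 0.0, 0.001]
ft_force: [-0.7, 0.4, -0.0]
grip_width: 0.0501
```

Run:
```python
from h import *
c=cap('wrist','w2');o=get_obs(); print(o['time'],o['position'],o['tool_rot'],o['ft_force'])
```

```text
3.425 [0.60596458 0.25178288 0.24612258] [1.71547292e-01 9.85175034e-01 5.09057537e-04 1.19125704e-03] [ 0.12016955 -0.39594981 -0.4560471 ]
```

View pics/w2.png

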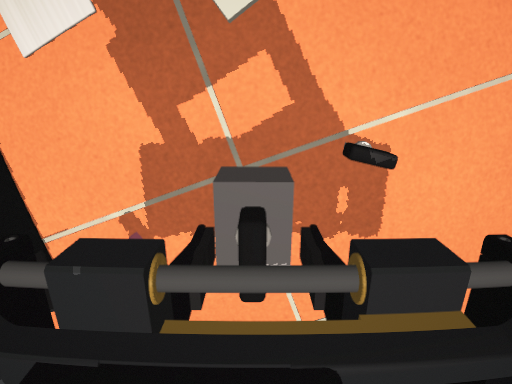

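The bar sits between the fingers, so I'll close on it.

Call:
servo_tool(
  steps=[0.0,0,0,0.002,0,0.0,0,0,0.002,0,0.0,0,0,0.002,0,0.0,0,0,0.002,0,0.0,0,0,0.002,0,0.0,0,0,0.002,0],
  force=40,
)

```text
time: 4.18
position: [0.6055, 0.2515, 0.2429]
tool_rot: [0.172, 0.985, -0.0, 0.0]
ft_force: [-0.3, -2.1, 1.7]
grip_width: 0.0141
```

Run:
```python
from h import *
c=cap('wrist','w3');o=get_obs(); print(o['time'],o['position'],o['tool_rot'],o['ft_force'],o['grip_width'])
cv2.imwrite('pics/zd.png',cv2.resize(c['pixels'][150:320,160:340],None,fx=3.3,fy=3.3))
```

```text
4.225 [0.60549571 0.25155548 0.24290191] [ 1.71547984e-01  9.85175761e-01 -9.48351410e-05  3.24424482e-05] [-1.08518691 -1.80809777  2.33682627] 0.013647894617112176
```

View pics/zd.png

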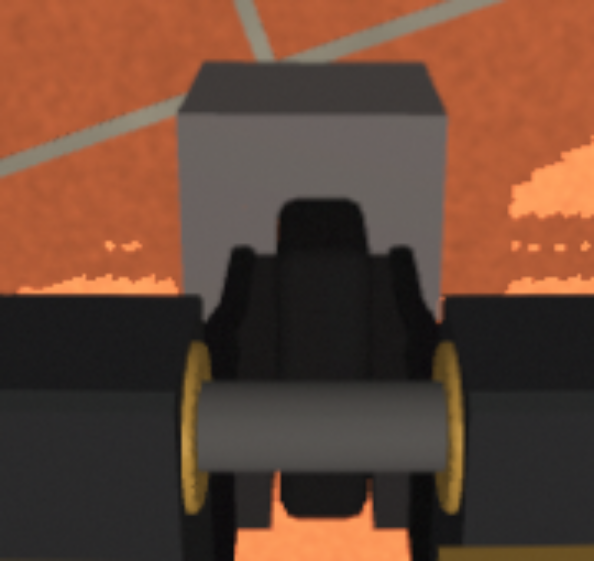

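Call:
servo_tool(
  steps=[0,0,0,-0.02,0,0,0,0,-0.045,0,0,0,0,-0.095,0,0,0,0,-0.15,0,0,0,0,-0.187,0,0,-0.01,-0.03,-0.187,0,0,-0.02,-0.08,-0.187,0,0,-0.03,-0.14,-0.187,0,0,-0.04,-0.2,-0.187,0,0,-0.055,-0.26,-0.187,0,0,-0.07,-0.32,-0.187,0,0,-0.08,-0.38,-0.187,0],
)

```text
time: 5.72
position: [0.5519, -0.1348, 0.4311]
tool_rot: [0.172, 0.985, -0.0, 0.001]
ft_force: [0.2, -0.1, -0.1]
grip_width: 0.0137
```

Call:
servo_tool(
  steps=[0,-0.015,-0.06,0,0,0,-0.03,-0.12,0,0,0,-0.04,-0.165,0,0,0,-0.04,-0.178,0,0,0,-0.04,-0.178,0,0,0,-0.04,-0.178,0,0],
)

```text
time: 6.48
position: [0.5299, -0.3124, 0.4301]
tool_rot: [0.171, 0.985, 0.001, -0.0]
ft_force: [0.6, -0.2, -1.0]
grip_width: 0.0136
```

Run:
```python
from h import *
c=cap('wrist','w4');cap('side','s4');cap('top','t4');o=get_obs(); print(o['time'],o['position'],o['tool_rot'],o['ft_force'],o['grip_width'],o['q'].round(2))
```

```text
6.625 [ 0.53017325 -0.31244676  0.42995206] [ 1.70512372e-01  9.85355509e-01  2.20464245e-04 -5.61142126e-05] [ 1.4187604  -0.27418878 -0.74998765] 0.013708488013177667 [-0.71  0.49  1.43  0.    1.22 -1.94]
```

View pics/w4.png

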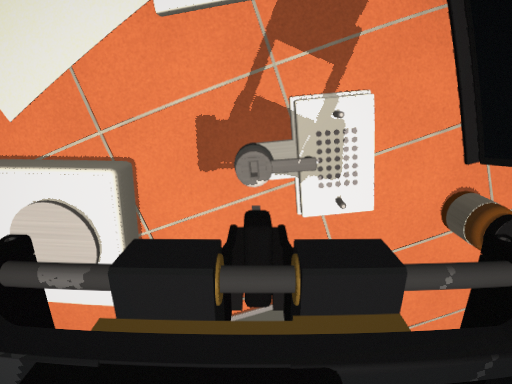

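View pics/s4.png

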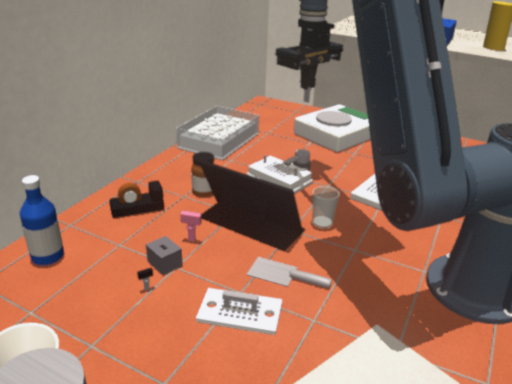

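Run:
```python
from h import *
c=load('w4');i=c['pixels']
cv2.imwrite('pics/ze.png',cv2.resize(i[140:225,225:305],None,fx=7,fy=7,interpolation=cv2.INTER_CUBIC))
cv2.imwrite('pics/zf.png',cv2.resize(i[85:225,285:385],None,fx=4,fy=4,interpolation=cv2.INTER_CUBIC))
```

```text
(no output)
```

View pics/ze.png

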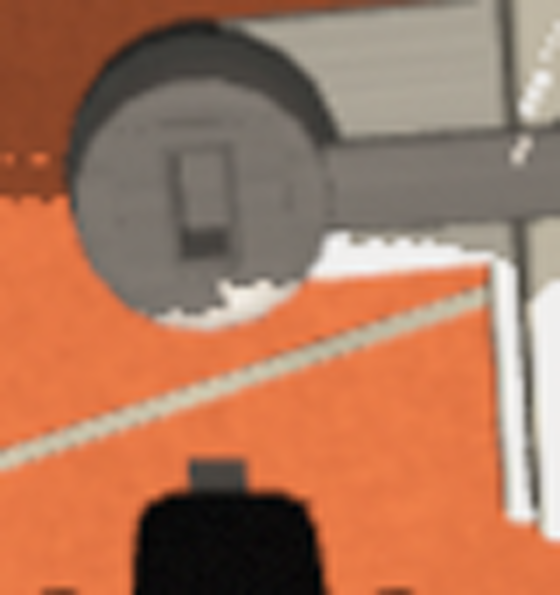

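View pics/zf.png

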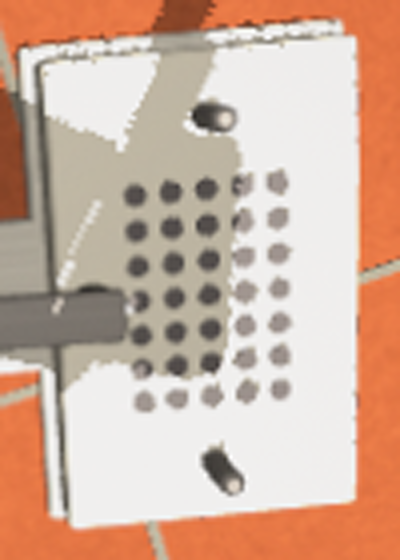

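Run:
```python
from h import *
c=load('w4');o=np.array([.5302,-.3124])
P=lambda x,y:(x/7+225-.43,y/7+140-.43)
A=onz(c,[P(201,146),P(209,259),P(205,202),P(201,204),P(171,203),P(238,202)],.053);print(A)
d=(A[0]-A[1])[:2];print('slot yaw',np.arctan2(d[1],d[0]),np.linalg.norm(d),np.linalg.norm(A[4]-A[5]))
Q=lambda x,y:(x/4+285-.375,y/4+85-.375)
B=onz(c,[Q(226,118),Q(233,485)],.06);print('pins',B,B.mean(0));d=(B[0]-B[1])[:2];ya=np.arctan2(d[1],d[0]);print(ya,np.linalg.norm(d))
m=B.mean(0)[:2]; 
for s in(1,-1): print('knob pred',m+s*.105*np.array([-np.sin(ya),np.cos(ya)]))
# key tip & bar
yaw=2*np.arctan2(.98535,.1705);print('yaw',yaw)
tz=.43-.163-.06;print('tip',onz(c,[P(189,460),P(246,460)],tz),proj(c,[o[0],o[1],tz]))
# top camera
t=load('t4')['pixels'];cv2.imwrite('pics/zg.png',cv2.resize(t[150:240,295:395],None,fx=6,fy=6,interpolation=cv2.INTER_CUBIC))
R=np.array([[np.cos(yaw),np.sin(yaw)],[np.sin(yaw),-np.cos(yaw)]])
for a in (A[2],A[3]):print('tool',R@(a[:2]-o))
```

```text
[[ 0.51960137 -0.31194932  0.053     ]
 [ 0.53864248 -0.31735902  0.053     ]
 [ 0.52897026 -0.31460469  0.053     ]
 [ 0.52906863 -0.31536748  0.053     ]
 [ 0.52717519 -0.32013926  0.053     ]
 [ 0.53087073 -0.30929088  0.053     ]]
slot yaw 2.8647802966994425 0.019794667362512505 0.011460550390861335
pins [[ 0.50157512 -0.20009276  0.06      ]
 [ 0.60821202 -0.22711127  0.06      ]] [ 0.55489357 -0.21360201  0.06      ]
2.8934455214949475 0.11000648568811118
knob pred [ 0.5291047  -0.31538578]
knob pred [ 0.58068244 -0.11181825]
yaw 2.7989158823343234
tip [[ 0.52206552 -0.31244347  0.207     ]
 [ 0.52400286 -0.30702919  0.207     ]] [[255.51924573 215.39943926]]
tool [ 0.00041744 -0.00248971]
tool [ 6.84911705e-05 -3.17509530e-03]
```

View pics/zg.png

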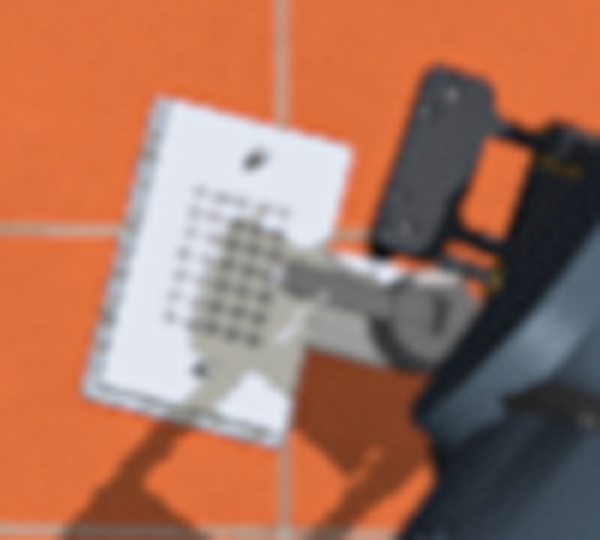

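Call:
servo_tool(
  steps=[0,0,-0.003,0.04,-0.06,0,0,-0.003,0.085,-0.06,0,0,-0.003,0.12,-0.06,0,0,-0.003,0.135,-0.06,0,0,-0.003,0.145,-0.06,0,0,-0.003,0.145,-0.06,0,0,-0.003,0.145,-0.06],
)

```text
time: 7.5
position: [0.5292, -0.3172, 0.2861]
tool_rot: [0.142, 0.99, -0.001, 0.001]
ft_force: [0.1, 0.4, -0.3]
grip_width: 0.0136
```

Run:
```python
from h import *
c=cap('wrist','w5');d=cap('side','s5');o=get_obs(); print(o['time'],o['position'],o['tool_rot'],o['ft_force'],o['grip_width'],o['q'].round(2))
cv2.imwrite('pics/zh.png',np.hstack([cv2.resize(c['pixels'][150:300,190:320],None,fx=4,fy=4,interpolation=cv2.INTER_CUBIC)]))
cv2.imwrite('pics/zi.png',np.hstack([cv2.resize(d['pixels'][80:200,240:360],None,fx=5,fy=5,interpolation=cv2.INTER_CUBIC)]))
```

```text
7.6 [ 0.52908194 -0.31713787  0.28599007] [ 1.41903362e-01  9.89879809e-01 -6.40285584e-04  9.95274487e-04] [-0.54080906 -0.05738405  0.59709947] 0.013789461791426774 [-0.72  0.67  1.55  0.    0.92 -2.01]
```

View pics/zh.png

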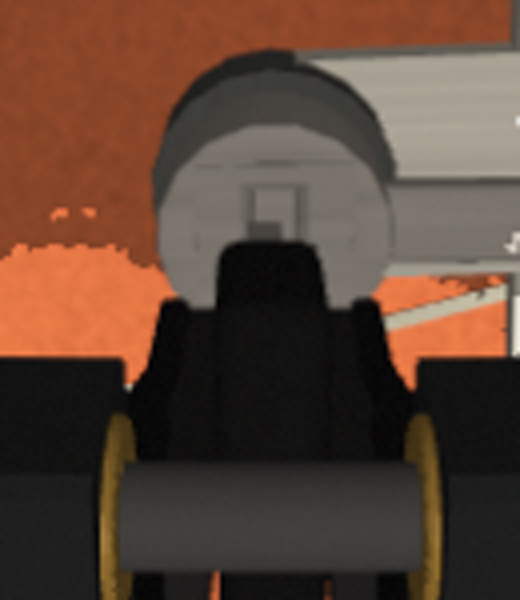

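View pics/zi.png

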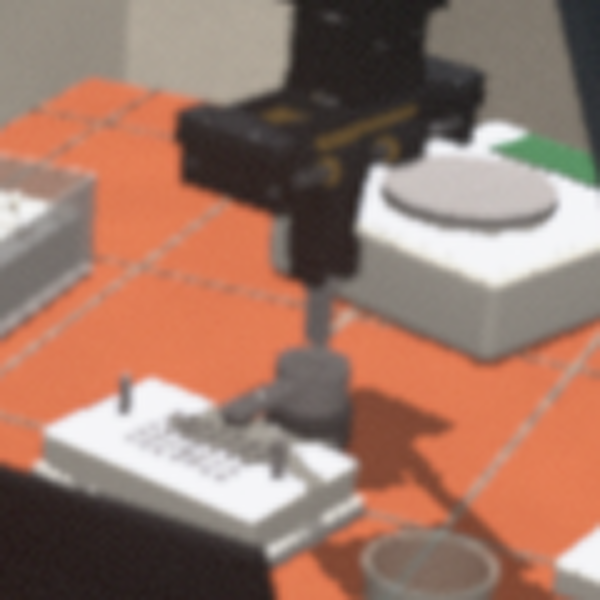

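Run:
```python
from h import *
c=load('w5');o=np.array([.5291,-.3171]);yaw=2*np.arctan2(.98988,.1419)
R=np.array([[np.cos(yaw),np.sin(yaw)],[np.sin(yaw),-np.cos(yaw)]])
P=lambda x,y:(x/4+190-.375,y/4+150-.375)
T=c['T'];print(T[:3,3], R@(T[:2,3]-o), R@T[:2,0])
f=lambda n,uv,z:print(n,(R@(onz(c,[uv],z)[0,:2]-o)).round(4),onz(c,[uv],z)[0].round(4))
f('slot top mid',P(275,185),.053);f('slot L',P(247,210),.053);f('slot R',P(302,210),.053)
f('knobL',P(158,215),.053);f('knobR',P(391,215),.053);f('knob top',P(274,123),.053)
f('key L',P(218,290),.136);f('keyR',P(327,290),.136);f('key top',P(272,241),.136)
```

```text
[ 0.45409735 -0.29440707  0.26617868] [0.07835728 0.00070867] [4.60836375e-04 9.99999844e-01]
slot top mid [0.0103 0.0016] [ 0.5196 -0.3127  0.053 ]
slot L [ 0.0055 -0.0036] [ 0.5228 -0.319   0.053 ]
slot R [0.0055 0.0066] [ 0.5257 -0.3092  0.053 ]
knobL [ 0.0045 -0.02  ] [ 0.5191 -0.3351  0.053 ]
knobR [0.0045 0.0231] [ 0.5312 -0.2937  0.053 ]
knob top [0.0221 0.0014] [ 0.5083 -0.3095  0.053 ]
key L [ 0.0241 -0.0053] [ 0.5045 -0.3154  0.136 ]
keyR [0.0241 0.0073] [ 0.508  -0.3033  0.136 ]
key top [0.0301 0.0009] [ 0.5004 -0.3077  0.136 ]
```

Call:
servo_tool(
  steps=[0,0,0.001,0.004,0,0,0,0.001,0.009,0,0,0,0.001,0.014,0,0,0,0.001,0.018,0,0,0,0.001,0.018,0],
)

```text
time: 8.22
position: [0.5289, -0.3158, 0.2661]
tool_rot: [0.142, 0.99, 0.0, -0.0]
ft_force: [-0.2, -1.0, -0.5]
grip_width: 0.0136
```

Run:
```python
from h import *
o=get_obs(); print(o['time'],o['position'],o['tool_rot'],o['ft_force'],o['moment'],o['grip_width'])
```

```text
8.225 [ 0.52894644 -0.31580055  0.26613058] [ 1.41910343e-01  9.89879338e-01  3.26054900e-04 -4.93567991e-04] [-0.15436949 -1.01289059 -0.54573621] [ 0.07211356 -0.1829993   0.01247146] 0.013585864873290691
```

The blade is about 10 mm into the slot with almost no force. I'll push the rest of the way.

Call:
servo_tool(
  steps=[0,0,0,0.006,0,0,0,0,0.011,0,0,0,0,0.015,0,0,0,0,0.018,0,0,0,0,0.018,0],
)

```text
time: 8.85
position: [0.5291, -0.3161, 0.2506]
tool_rot: [0.142, 0.99, -0.0, 0.0]
ft_force: [-3.0, 1.3, 10.9]
grip_width: 0.0137
```

Run:
```python
from h import *
o=get_obs(); print(o['time'],o['position'],o['tool_rot'],o['ft_force'],o['moment'],o['grip_width'])
```

```text
8.85 [ 0.5291249  -0.31613148  0.25064751] [ 1.41726650e-01  9.89905683e-01 -4.82939248e-04  2.49829185e-04] [-3.02478649  1.27028221 10.90910898] [ 0.35368112  0.39747132 -0.01189026] 0.013666378012201854
```

Call:
servo_tool(
  steps=[0,0,0,-0.001,0.12,0,0,0,-0.001,0.24,0,0,0,-0.001,0.36,0,0,0,-0.001,0.48,0,0,0,-0.001,0.6,0,0,0,-0.001,0.72,0,0,0,-0.001,0.84,0,0,0,-0.001,0.96,0,0,0,-0.001,1.06,0,0,0,-0.001,1.16,0,0,0,-0.001,1.22,0,0,0,-0.001,1.22],
)

```text
time: 10.35
position: [0.5292, -0.3166, 0.2507]
tool_rot: [0.683, 0.73, -0.0, 0.001]
ft_force: [-1.6, -2.2, 5.6]
grip_width: 0.0136
```

Run:
```python
from h import *
o=get_obs(); print(o['time'],o['position'],o['tool_rot'],2*np.arctan2(*o['tool_rot'][[1,0]]),o['ft_force'],o['moment'],o['grip_width'],o['q'].round(2))
```

```text
10.35 [ 0.5292215  -0.31658956  0.2507198 ] [ 6.82943778e-01  7.30469856e-01 -4.72812796e-04  1.16685156e-03] 1.6380210621668754 [-1.59947623 -2.22808514  5.55572551] [-0.35859041  0.22230865  0.06321812] 0.013573883421116893 [-0.72  0.72  1.57 -0.    0.85 -0.79]
```

Call:
servo_tool(
  steps=[0,0,0,0,0.05,0,0,0,0,0.1,0,0,0,0,0.12,0,0,0,0,0.12],
)

```text
time: 10.85
position: [0.5291, -0.3167, 0.2507]
tool_rot: [0.725, 0.688, -0.001, 0.001]
ft_force: [-2.3, -1.9, 5.7]
grip_width: 0.0136
```

```bash
cat > o.py <<'E'
from h import *
o=get_obs(); print(o['time'],o['position'].round(4),o['tool_rot'].round(4),'yaw',2*np.arctan2(*o['tool_rot'][[1,0]]),o['ft_force'].round(1),o['moment'].round(3),o['grip_width'].round(4),o['q'].round(2))
E
python3 o.py
```

```text
Traceback (most recent call last):
  File "o.py", line 2, in <module>
    o=get_obs(); print(o['time'],o['position'].round(4),o['tool_rot'].round(4),'yaw',2*np.arctan2(*o['tool_rot'][[1,0]]),o['ft_force'].round(1),o['moment'].round(3),o['grip_width'].round(4),o['q'].round(2))
                                                                                                                                                                     ^^^^^^^^^^^^^^^^^^^^^
AttributeError: 'float' object has no attribute 'round'
```

```bash
sed -i "s/o\['grip_width'\].round(4)/o['grip_width']/" o.py; python3 o.py
```

```text
10.85 [ 0.5291 -0.3167  0.2507] [ 7.254e-01  6.884e-01 -5.000e-04  1.100e-03] yaw 1.5184457699681437 [-2.3 -1.9  5.7] [-0.374  0.29   0.089] 0.013609185078439473 [-0.72  0.72  1.57 -0.    0.85 -0.67]
```

Call:
servo_tool(
  steps=[0,0,0,0,0.03,0,0,0,0,0.06,0,0,0,0,0.06],
)

```text
time: 11.22
position: [0.5291, -0.3167, 0.2507]
tool_rot: [0.746, 0.666, -0.001, 0.001]
ft_force: [-1.8, -1.0, 5.5]
grip_width: 0.0138
```

```bash
python3 o.py
```

```text
11.225 [ 0.5291 -0.3167  0.2507] [ 7.457e-01  6.663e-01 -5.000e-04  1.100e-03] yaw 1.4585590768104417 [-1.8 -1.   5.5] [-0.347  0.374  0.032] 0.013755808862665503 [-0.72  0.72  1.57 -0.    0.85 -0.61]
```

Call:
servo_tool(
  steps=[0,0,0,0,0.03,0,0,0,0,0.06,0,0,0,0,0.06],
)

```text
time: 11.6
position: [0.5291, -0.3166, 0.2507]
tool_rot: [0.765, 0.644, -0.001, 0.001]
ft_force: [-3.3, -1.5, 5.8]
grip_width: 0.0136
```

```bash
python3 o.py
python3 - <<'E'
from h import *
c=cap('wrist','w6');cap('side','s6')
E
```

```text
11.6 [ 0.5291 -0.3166  0.2507] [ 7.648e-01  6.442e-01 -7.000e-04  1.100e-03] yaw 1.4000486233880272 [-3.3 -1.5  5.8] [-0.381  0.296  0.338] 0.01362420982309337 [-0.72  0.72  1.57 -0.    0.85 -0.55]
```

View pics/w6.png

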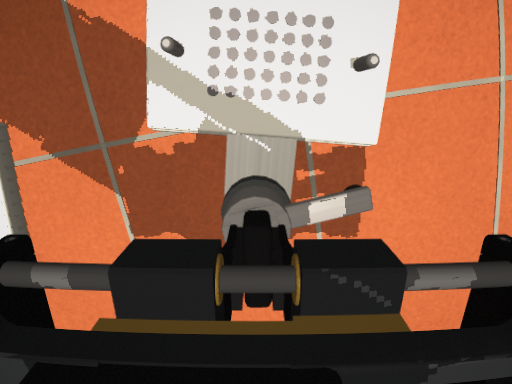

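Run:
```python
from h import *
c=load('w6')
a=onz(c,[(370.5,198.5)],.047)[0];k=np.array([.529,-.315]);d=a[:2]-k;print(a,np.hypot(*d),'arm yaw',np.arctan2(d[1],d[0]),'expect',-.248+np.pi/2-1.25)
i=c['pixels'];cv2.imwrite('pics/zj.png',cv2.resize(i[20:100,140:400],None,fx=3,fy=3,interpolation=cv2.INTER_CUBIC))
cv2.imwrite('pics/zk.png',np.hstack([cv2.resize(i[20:80,140:200],None,fx=6,fy=6,interpolation=cv2.INTER_CUBIC),cv2.resize(i[30:90,335:395],None,fx=6,fy=6,interpolation=cv2.INTER_CUBIC)]))
```

```text
[ 0.60545637 -0.30967811  0.047     ] 0.07664136251311868 arm yaw 0.06949479840921498 expect 0.07279632679489656
```

View pics/zk.png

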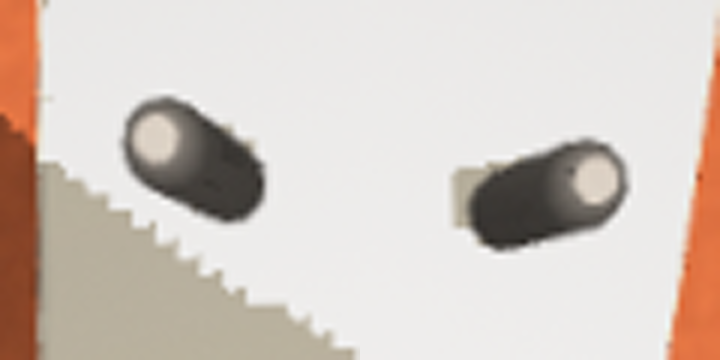

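Call:
servo_tool(
  steps=[0,0,0,0,-0.05,0,0,0,0,-0.05,0.05,0,0,0,-0.05,0.05,0,0,0,-0.05,0.05,0,0,0,-0.05,0.05,0,0,0,-0.05],
)

```text
time: 12.45
position: [0.5289, -0.3155, 0.2491]
tool_rot: [0.749, 0.662, -0.0, -0.001]
ft_force: [0.0, 0.5, 0.0]
grip_width: 0.045
```

```bash
python3 o.py
```

```text
12.45 [ 0.5289 -0.3155  0.2491] [ 0.7495  0.662  -0.     -0.0009] yaw 1.447062223327316 [0.  0.5 0. ] [-0.018 -0.056 -0.006] 0.044980360053342515 [-0.72  0.72  1.57  0.    0.85 -0.6 ]
```

Call:
servo_tool(
  steps=[0.05,0,0,-0.02,0,0.05,0,0,-0.05,0,0.05,0,0,-0.1,0,0.087,0,0,-0.15,0,0.087,0,0,-0.18,0,0.087,0.04,-0.014,-0.18,0.1,0.087,0.09,-0.032,-0.18,0.25,0.087,0.14,-0.05,-0.18,0.4,0.087,0.2,-0.07,-0.18,0.55,0.087,0.25,-0.09,-0.18,0.7,0.087,0.3,-0.106,-0.18,0.85,0.087,0.35,-0.124,-0.18,1.0],
)

```text
time: 13.95
position: [0.4486, 0.0484, 0.4296]
tool_rot: [0.976, 0.219, -0.0, -0.0]
ft_force: [1.0, -0.9, 0.5]
grip_width: 0.0867
```

```bash
python3 o.py
python3 - <<'E'
from h import *
c=load('w6')
B=onz(c,[(165.75,42.4),(374.1,59.2)],.06);d=(B[1]-B[0])[:2];print(B,B.mean(0),np.arctan2(d[1],d[0]),np.linalg.norm(d))
cap('side','s7')
E
```

```text
13.95 [0.4486 0.0484 0.4296] [ 9.757e-01  2.190e-01 -0.000e+00 -2.000e-04] yaw 0.4416195510433733 [ 1.  -0.9  0.5] [ 0.013  0.014 -0.018] 0.08666092304879293 [-0.14  0.26  1.82  0.    1.06  0.99]
[[ 0.50190213 -0.20043889  0.06      ]
 [ 0.60884988 -0.22698891  0.06      ]] [ 0.55537601 -0.2137139   0.06      ] -0.24333299744275266 0.1101940382664177
```

View pics/s7.png

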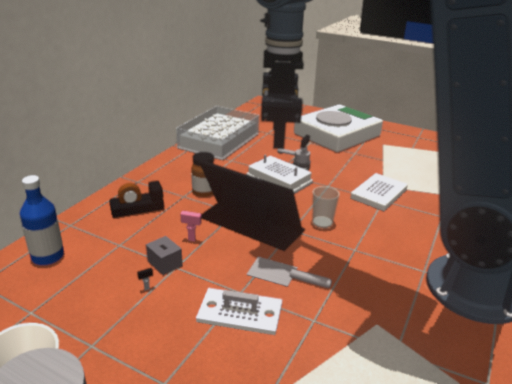

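Call:
servo_tool(
  steps=[0.087,0.014,-0.06,0,0.1,0.087,0.028,-0.12,0,0.2,0.087,0.042,-0.18,0,0.2,0.087,0.055,-0.235,0.02,0.2,0.087,0.057,-0.249,0.03,0.2,0.087,0.057,-0.249,0.03,0.2],
)

```text
time: 14.75
position: [0.3925, 0.2961, 0.3987]
tool_rot: [0.992, 0.124, -0.001, 0.001]
ft_force: [0.5, -0.1, -0.2]
grip_width: 0.0869
```

```bash
python3 - <<'E'
from h import *
cap('wrist','w8')
E
python3 o.py
```

```text
14.8 [0.3931 0.2954 0.3993] [ 9.923e-01  1.235e-01 -7.000e-04  6.000e-04] yaw 0.24757817195014042 [ 0.1  0.2 -0.1] [-0.008  0.039 -0.051] 0.08686798105901687 [ 0.42  0.36  1.77 -0.    1.02  1.74]
```

View pics/w8.png

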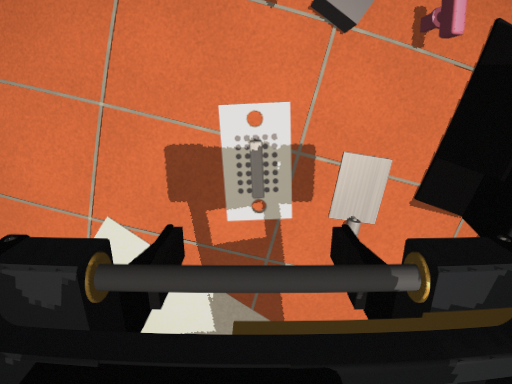

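Run:
```python
from h import *
c=load('w8');i=c['pixels']
cv2.imwrite('pics/zl.png',cv2.resize(i[95:230,205:305],None,fx=5,fy=4.4,interpolation=cv2.INTER_CUBIC))
```

```text
(no output)
```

View pics/zl.png

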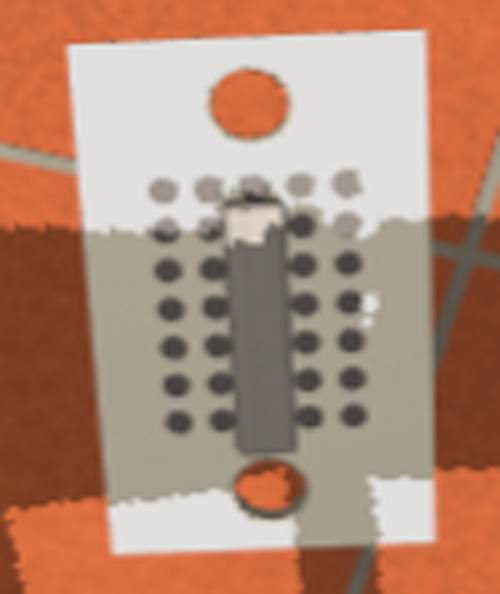

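Run:
```python
from h import *
c=load('w8');o=np.array([.3931,.2954]);yaw=.2476
R=np.array([[np.cos(yaw),np.sin(yaw)],[np.sin(yaw),-np.cos(yaw)]])
P=lambda x,y:(x/5+205-.4,y/4.4+95-.4)
H=onz(c,[P(250,104),P(270,488)],.01);d=(H[0]-H[1])[:2]
print('holes',H,H.mean(0),np.linalg.norm(d),'yaw',np.arctan2(d[1],d[0]))
C=onz(c,[P(68,45),P(426,31),P(436,542),P(112,553)],.01);print('corner mean',C.mean(0));
for a,b in((3,0),(2,1)):
  e=C[b]-C[a];print(np.arctan2(e[1],e[0]),np.linalg.norm(e))
e=C[0]-C[1];print(np.arctan2(e[1],e[0])-np.pi/2,np.linalg.norm(e))
B=onz(c,[P(253,200),P(266,454)],.045);d=(B[0]-B[1])[:2];print('bar',B,B.mean(0),np.arctan2(d[1],d[0]),np.linalg.norm(d))
for p in (H.mean(0),C.mean(0),B.mean(0)):print('tool',R@(p[:2]-o))
```

```text
holes [[0.44909353 0.31359441 0.01      ]
 [0.3442914  0.28183472 0.01      ]] [0.39669246 0.29771456 0.01      ] 0.10950874085976504 yaw 0.2942473902809049
corner mean [0.39608681 0.29741003 0.01      ]
0.29328694388596366 0.14556823017027332
0.2971344208071787 0.1456877359833271
0.2924100774965437 0.08389298436287461
bar [[0.42866914 0.30747511 0.045     ]
 [0.36521442 0.28832534 0.045     ]] [0.39694178 0.29790022 0.045     ] 0.2930949564957454 0.06628132661368183
tool [ 0.00405015 -0.00136354]
tool [ 0.00338834 -0.00121673]
tool [ 0.00433737 -0.00148244]
```

Call:
servo_tool(
  steps=[0.05,0.004,-0.0015,0.05,-0.046,0.05,0.004,-0.0015,0.1,-0.046,0.05,0.004,-0.0015,0.15,-0.046,0.05,0.004,-0.0015,0.18,-0.046,0.05,0.004,-0.0015,0.192,-0.046,0.05,0.004,-0.0015,0.197,-0.046,0.05,0.004,-0.0015,0.197,-0.046],
)

```text
time: 15.68
position: [0.3973, 0.2981, 0.2036]
tool_rot: [0.989, 0.146, 0.001, -0.0]
ft_force: [0.3, 0.7, -0.3]
grip_width: 0.0501
```

```bash
python3 - <<'E'
from h import *
cap('wrist','w9')
E
python3 o.py
```

```text
15.725 [0.3972 0.2983 0.2038] [ 9.893e-01  1.457e-01  1.100e-03 -3.000e-04] yaw 0.2924662270136996 [-0.5  0.6  0.6] [ 0.009 -0.002 -0.052] 0.05032789857816219 [ 0.42  0.71  1.9  -0.    0.54  1.7 ]
```

View pics/w9.png

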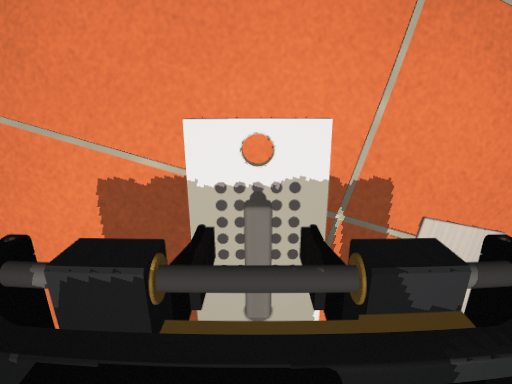

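The plate and handle are aligned with the fingers: hole at (257,149), bar at column 258. Closing firmly.

Call:
servo_tool(
  steps=[0,0,0,0.001,0,0,0,0,0.001,0,0,0,0,0.001,0,0,0,0,0.001,0,0,0,0,0.001,0,0,0,0,0.001,0],
  force=55,
)

```text
time: 16.48
position: [0.3966, 0.2984, 0.2018]
tool_rot: [0.989, 0.146, 0.0, 0.0]
ft_force: [0.2, -0.5, 0.9]
grip_width: 0.0135
```

```bash
python3 - <<'E'
from h import *
cap('wrist','w10')
E
python3 o.py
```

```text
16.525 [0.3966 0.2983 0.2018] [ 0.9893  0.1459 -0.      0.    ] yaw 0.2929157175772941 [-1.  -0.5  2.4] [-0.091 -0.043  0.047] 0.013123481717361172 [ 0.42  0.71  1.9  -0.    0.53  1.7 ]
```

Call:
servo_tool(
  steps=[0,0,0,-0.01,0,0,0,0,-0.03,0,0,0,0,-0.06,0,0,0,0,-0.06,0],
)

```text
time: 17.02
position: [0.3972, 0.2987, 0.2636]
tool_rot: [0.989, 0.146, 0.002, -0.001]
ft_force: [0.8, 0.1, -1.4]
grip_width: 0.0134
```

```bash
python3 - <<'E'
from h import *
a=load('w10')['pixels'];b=cap('wrist','w11')['pixels'];cap('side','s11')
cv2.imwrite('pics/zm.png',np.hstack([a[80:330,130:380],b[80:330,130:380]]))
E
python3 o.py
```

```text
17.125 [0.3964 0.2982 0.2617] [ 0.9893  0.1459 -0.     -0.    ] yaw 0.29276193488034297 [-0.8  0.4 -2.2] [-0.055 -0.013  0.023] 0.013407719194347288 [0.42 0.59 1.88 0.   0.67 1.7 ]
```

View pics/zm.png

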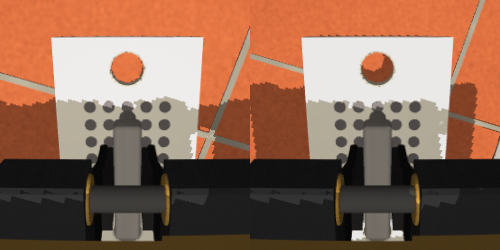

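View pics/s11.png

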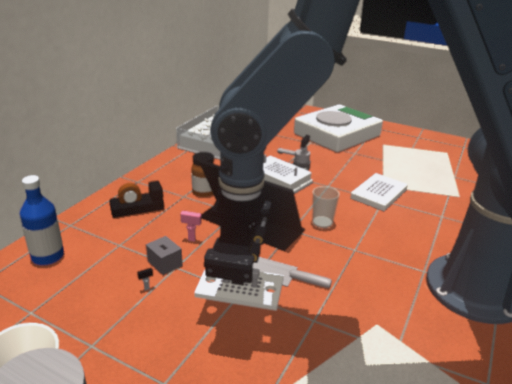

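Call:
servo_tool(
  steps=[0,0,0,-0.03,0,0,0,0,-0.07,0,0,0,0,-0.115,0,0,0,0,-0.15,0,0,0,0,-0.17,0,0,0,0,-0.17,0,0,0,0.015,-0.17,0.02,0,0,0.04,-0.17,0.05,0,0,0.08,-0.17,0.09,0,0.001,0.12,-0.17,0.13,0,0.001,0.16,-0.17,0.17,0,0.001,0.2,-0.17,0.21],
)

```text
time: 18.62
position: [0.4551, 0.105, 0.4299]
tool_rot: [0.999, 0.04, -0.002, 0.0]
ft_force: [1.2, -0.7, -2.7]
grip_width: 0.0133
```

```bash
python3 o.py
python3 - <<'E'
from h import *
for n,o,z,yaw in(('w10',(.3966,.2983),.01,.2929),('w11',(.3964,.2982),.07,.2928)):
  c=load(n);i=c['pixels'].astype(int)
  m=((i[100:175,225:290,2]-i[100:175,225:290,0])>60).astype(np.uint8)
  k,l,s,ce=cv2.connectedComponentsWithStats(m)
  for j in range(1,k):
    if 100<s[j,4]<1500:
      x,y,w,h,_=s[j];cen=(225+x+(w-1)/2,100+y+(h-1)/2)
      R=np.array([[np.cos(yaw),np.sin(yaw)],[np.sin(yaw),-np.cos(yaw)]])
      print(n,s[j],cen,R@(onz(c,[cen],z)[0,:2]-o))
E
```

```text
18.625 [0.4551 0.105  0.4299] [ 9.992e-01  4.020e-02 -2.100e-03  1.000e-04] yaw 0.08034830997901285 [ 1.2 -0.7 -2.7] [ 0.001 -0.048 -0.018] 0.013323627342183267 [-0.01  0.28  1.78 -0.    1.08  1.48]
w10 [   0    0   65   17 1042] (np.float64(257.0), np.float64(108.0)) [ 0.07687002 -0.00030237]
w10 [ 16  32  32  31 765] (np.float64(256.5), np.float64(147.0)) [ 0.05539423 -0.00057825]
w11 [   0    0   65   16 1040] (np.float64(257.0), np.float64(107.5)) [ 0.07887149 -0.00066108]
w11 [ 17  32  31  30 736] (np.float64(257.0), np.float64(146.5)) [ 0.05716087 -0.00065441]
```

Call:
servo_tool(
  steps=[0,0.009,0.04,0,0.04,0,0.018,0.08,0,0.08,0,0.027,0.12,0,0.12,0,0.036,0.16,0,0.16,0,0.045,0.2,0,0.2,0,0.054,0.24,0,0.24,0,0.062,0.28,0,0.28,0,0.069,0.31,0,0.31,0,0.073,0.328,0,0.326,0,0.073,0.328,0,0.326,0,0.073,0.328,0,0.326,0,0.073,0.328,0,0.326],
)

```text
time: 20.12
position: [0.5549, -0.2124, 0.4317]
tool_rot: [0.993, -0.121, -0.0, -0.0]
ft_force: [0.4, 0.5, -2.3]
grip_width: 0.0136
```

```bash
python3 - <<'E'
from h import *
cap('wrist','w12');cap('side','s12');cap('top','t12')
E
python3 o.py
```

```text
20.275 [ 0.5551 -0.2128  0.432 ] [ 9.927e-01 -1.207e-01  1.000e-04  0.000e+00] yaw -0.24197561889981892 [-0.3 -0.2 -2.2] [-0.015 -0.01  -0.049] 0.01316724925702129 [-0.55  0.46  1.48  0.    1.2   1.26]
```

View pics/w12.png

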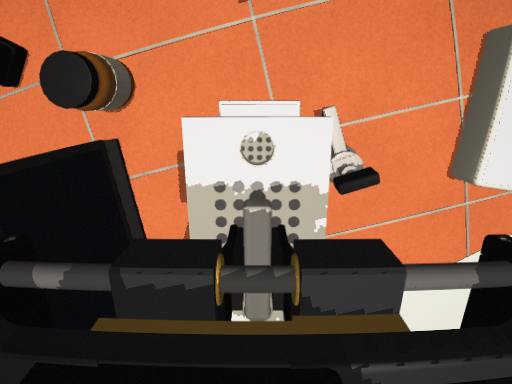

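View pics/s12.png

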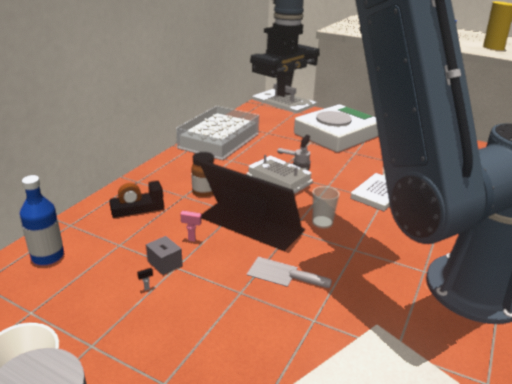

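Call:
servo_tool(
  steps=[0,-0.0005,0.001,0.03,0,0,-0.0005,0.001,0.06,0,0,-0.0005,0.001,0.09,0,0,-0.0005,0.001,0.115,0,0,-0.0005,0.001,0.13,0,0,-0.0005,0.001,0.13,0,0,-0.0005,0.001,0.13,0],
)

```text
time: 21.15
position: [0.555, -0.2147, 0.3027]
tool_rot: [0.993, -0.121, 0.001, 0.0]
ft_force: [-0.0, 0.1, -2.4]
grip_width: 0.0135
```

```bash
python3 - <<'E'
from h import *
c=cap('wrist','w13');s=cap('side','s13')
cv2.imwrite('pics/zn.png',np.hstack([cv2.resize(c['pixels'][110:180,215:300],None,fx=5,fy=5,interpolation=cv2.INTER_CUBIC)]))
cv2.imwrite('pics/zo.png',cv2.resize(s['pixels'][90:210,220:350],None,fx=5,fy=5,interpolation=cv2.INTER_CUBIC))
E
python3 o.py
```

```text
21.25 [ 0.5549 -0.2147  0.303 ] [ 9.926e-01 -1.212e-01  1.200e-03  6.000e-04] yaw -0.24308479653752826 [ 0.   0.  -2.6] [ 0.038  0.059 -0.008] 0.01351934899952238 [-0.56  0.62  1.6  -0.    0.92  1.26]
```

View pics/zn.png

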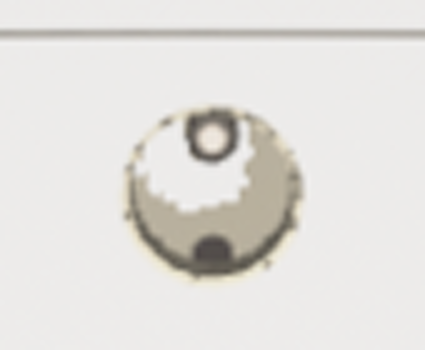

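View pics/zo.png

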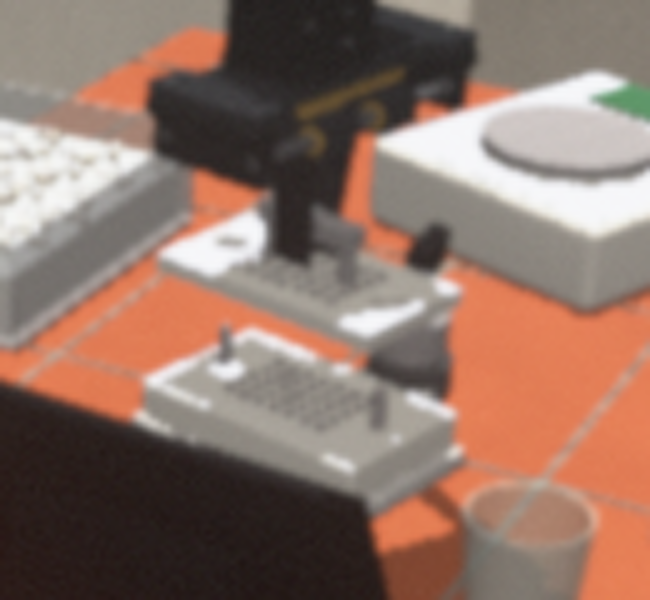

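Run:
```python
from h import *
c=load('w13');yaw=-.243;o=np.array([.5549,-.2147])
R=np.array([[np.cos(yaw),np.sin(yaw)],[np.sin(yaw),-np.cos(yaw)]])
P=lambda x,y:(x/5+215-.4,y/5+110-.4)
h=onz(c,[P(214,191)],.111)[0];p=onz(c,[P(212,136)],.06)[0]
print(h,p,'hole tool',R@(h[:2]-o),'pin tool',R@(p[:2]-o), 'move',R@(p-h)[:2])
T=c['T'];print(R@(T[:2,3]-o),T[2,3])
```

```text
[ 0.60848479 -0.22741392  0.111     ] [ 0.60894311 -0.22726811  0.06      ] hole tool [ 0.05506966 -0.00055294] pin tool [ 0.05547943 -0.00080474] move [ 0.00040977 -0.0002518 ]
[ 0.08081833 -0.00070086] 0.2832325391290739
```

Call:
servo_tool(
  steps=[0,0.0004,0,0.01,0,0,0.0004,0,0.02,0,0,0.0004,0,0.027,0,0,0.0004,0,0.031,0,0,0.0004,0,0.031,0,0,0.0004,0,0.031,0,0,0.0004,0,0.031,0,0,0.0004,0,0.031,0],
)

```text
time: 22.25
position: [0.5549, -0.2146, 0.271]
tool_rot: [0.993, -0.121, 0.0, 0.0]
ft_force: [-0.4, 0.1, -3.2]
grip_width: 0.0136
```

```bash
python3 - <<'E'
from h import *
c=cap('wrist','w14');s=cap('side','s14');t=cap('top','t14')
a=cv2.resize(c['pixels'][110:180,215:300],None,fx=4,fy=4,interpolation=cv2.INTER_CUBIC)
b=cv2.resize(s['pixels'][90:210,220:350],None,fx=3.5,fy=3.5,interpolation=cv2.INTER_CUBIC)
d=np.zeros((max(a.shape[0],b.shape[0]),a.shape[1]+b.shape[1],3),np.uint8);d[:a.shape[0],:a.shape[1]]=a;d[:b.shape[0],a.shape[1]:]=b
cv2.imwrite('pics/zp.png',d)
E
python3 o.py
```

```text
22.4 [ 0.5549 -0.2146  0.2709] [ 9.926e-01 -1.213e-01  1.000e-04  0.000e+00] yaw -0.24321073321879214 [-0.5 -0.3 -2.6] [ 0.056 -0.008  0.025] 0.01338176800628432 [-0.56  0.67  1.62 -0.    0.86  1.26]
```

View pics/zp.png

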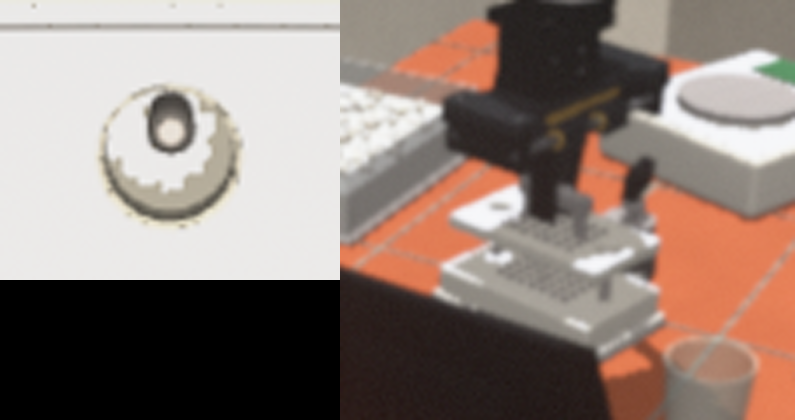

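View pics/t14.png

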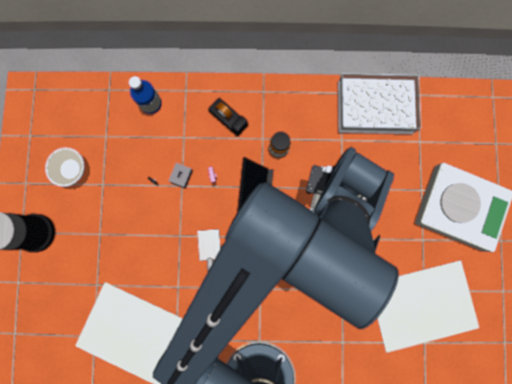

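Run:
```python
from h import *
c=load('w14');yaw=-.2432;o=np.array([.5549,-.2146])
R=np.array([[np.cos(yaw),np.sin(yaw)],[np.sin(yaw),-np.cos(yaw)]])
P=lambda x,y:(x/4+215-.4,y/4+110-.4)
h=onz(c,[P(170,155)],.079)[0];p=onz(c,[P(171,132)],.06)[0]
print(h,p,R@(p-h)[:2])
# side: predicted near-corner bottoms of plate, z .069, for level/height check
s=load('s14');ctr=np.array([.555,-.2142])
i=s['pixels'].copy();i=cv2.resize(i[90:210,220:350],None,fx=6,fy=6,interpolation=cv2.INTER_CUBIC)
for x in(-.073,.073):
  for y in(-.042,.042):
    for z,col in((.069,(0,0,255)),(.079,(255,0,0))):
      w=ctr+R.T@[x,y];u=proj(s,[w[0],w[1],z])[0];q=((u-[220,90]+.4)*6).astype(int);cv2.circle(i,tuple(map(int,q)),3,col,-1)
for w in((.5019,-.2004),(.6088,-.2270)):
  u=proj(s,[w[0],w[1],.06])[0];q=((u-[220,90]+.4)*6).astype(int);cv2.circle(i,tuple(map(int,q)),3,(0,255,0),-1)
cv2.imwrite('pics/zq.png',i[:590])
```

```text
[ 0.60787053 -0.22695435  0.079     ] [ 0.60852956 -0.22726558  0.06      ] [0.00071459 0.00014337]
```

View pics/zq.png

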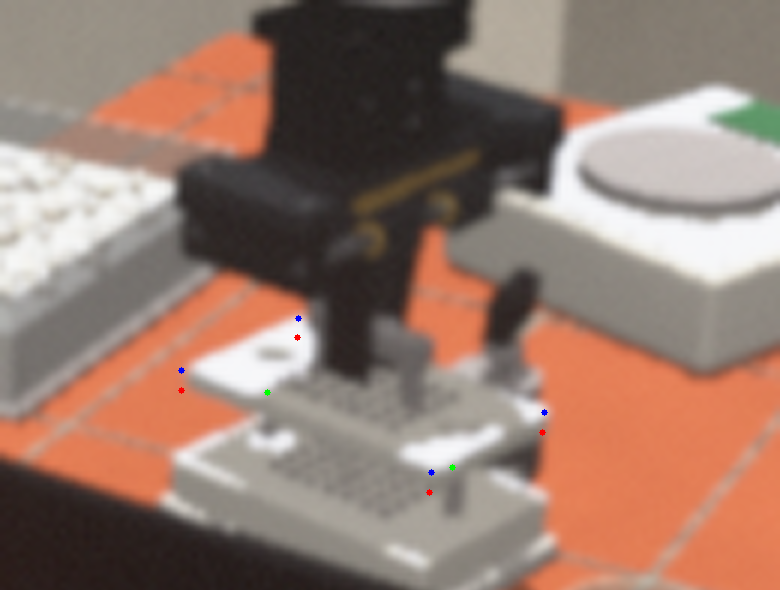

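Run:
```python
from h import *
s=load('s14')
i=cv2.resize(s['pixels'][135:180,245:320],None,fx=10,fy=10,interpolation=cv2.INTER_LANCZOS4)
yaw=-.2432;R=np.array([[np.cos(yaw),np.sin(yaw)],[np.sin(yaw),-np.cos(yaw)]]);ctr=np.array([.5553,-.2141])
for z,col in((.069,(0,0,255)),(.079,(255,0,0))):
  pts=[]
  for x,y in((-.073,-.042),(.073,-.042),(.073,.042),(-.073,.042)):
    w=ctr+R.T@[x,y];u=proj(s,[w[0],w[1],z])[0];q=(u-[245,135]+.5)*10;pts.append(q);print(z,x,y,q.round())
  cv2.polylines(i,[np.array(pts).astype(np.int32)],True,col,1)
cv2.imwrite('pics/zr.png',i)
```

```text
0.069 -0.073 -0.042 [466. 372.]
0.069 0.073 -0.042 [ 52. 201.]
0.069 0.073 0.042 [246. 114.]
0.069 -0.073 0.042 [655. 272.]
0.079 -0.073 -0.042 [469. 338.]
0.079 0.073 -0.042 [ 53. 169.]
0.079 0.073 0.042 [247.  82.]
0.079 -0.073 0.042 [658. 239.]
```

View pics/zr.png

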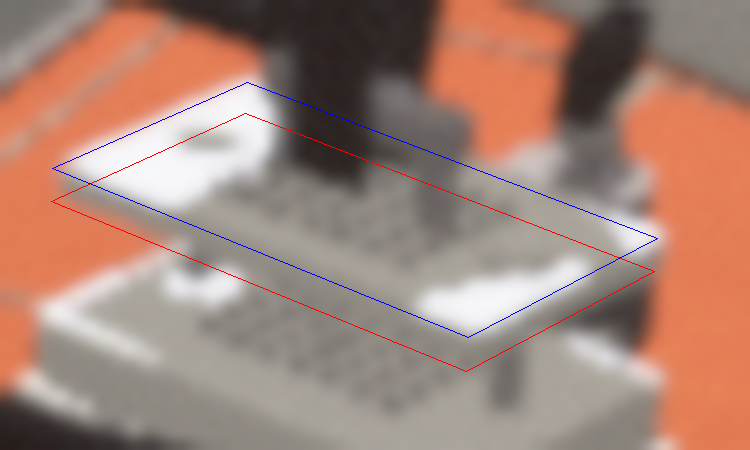

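```bash
python3 o.py
python3 - <<'E'
from rig import hand_in
print(hand_in())
E
```

```text
22.4 [ 0.5549 -0.2146  0.2709] [ 9.926e-01 -1.213e-01  1.000e-04  0.000e+00] yaw -0.24321073321879214 [-0.5 -0.3 -2.6] [ 0.056 -0.008  0.025] 0.01338176800628432 [-0.56  0.67  1.62 -0.    0.86  1.26]
the job is handed in; nothing more can be done
None
```

I handed the job in at 22.4 s, with the plate still gripped and held over the filler.

**Key and clamp:** I took the larger black key from its stand, pushed it fully into the lock (10.9 N when it seated) and turned it clockwise to its stop. At the stop the moment rose to 0.34 N m. The clamp arm measured at yaw 0.069 rad, against 0.073 expected at full travel, and it is clear of the bed. I then let go of the key, and the later pictures show it standing in the lock.

**Plate:** I carried it about 7 cm above the top of the tablet and lowered it over the filler. These were the last checks:
- **Centring:** the hole I could see was 0.4 to 0.7 mm off its pin. I couldn't see the other pin tip through its hole. I judged that end from the plate's yaw, which matches the pins' yaw of -0.243 to within about 1 mrad.
- **Height:** the underside is about 69 mm above the table, or 9 mm above the pin tips.
- **Level:** the side view agrees with a level plate to about one pixel. One corner looked up to 1.5 pixels off, which I put down to calibration.
- **Contact:** the wrist force was only the plate's weight, about 2.6 N.

**Other things on the bench:** in the last pictures everything visible looked unmoved. In the top view the arm hid the beaker and spare board, but the side view still showed the beaker in place. The spare board was last seen in place in the side view before the final descent.

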